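# Hang the key cabinet's door on its hinges and hold it for the pins

### The job

The door of the little wooden key cabinet has to go back on. First lay two of the three loose brass hinge pins in the blue pen tray, one for each hinge, and leave the third where it lies. Then lift the door out of the letter rack, bring it up to the cabinet standing open at about a right angle to the front, slip its knuckles into the gaps of the cabinet's hinges without forcing them until the pin holes of both hinges line up, and finish still holding the door there, steady and not leaning on the hinges, so that I can drop the pins in; leave the glue bottle, the paint pot and the pliers alone.

Things in the scene. Friction and masses are not known exactly. Their poses are not given: they have to be found in the camera images.
- key_cabinet: Fixed light-wood key cabinet, 80 mm deep (x), 150 mm wide (y), 172 mm tall on feet. Origin: centre of its underside; its open front faces its own -x (front face x = -40 mm), z up. Two brass hinge halves on the front edge of its left (+y) side, each with two round knuckles (14 mm across, 10 mm hole, 14 mm tall) and a 22 mm high gap between them; common vertical pin axis at x = -41, y = +83.5 mm.
- cabinet_upper_hinge (a point): Point on the cabinet's pin axis at mid-height of the empty gap of its upper hinge, 132 mm above the work surface; axes as the cabinet's. A door knuckle in the gap has 3 mm of play above and below, and 1.5 mm to the side panel (on its -y side). Door knuckles go in by moving the door along the cabinet's +x.
- cabinet_lower_hinge (a point): The same for the lower hinge, 52 mm above the work surface.
- door: Light-wood door, 0.24 kg, 146 mm long (its x), 14 mm thick (y), 144 mm tall (z, up), standing in the middle slot of the rack. Origin: centre of its underside. Hinge edge at +x; +y is the outside, with an 18 mm brass knob at x = -56, z = 100 mm. The middle of the top edge is bare, for a grip across the thickness. Hung open at a right angle its axes point as the cabinet's, its underside 20 mm up.
- door_upper_knuckle (a point): Centre of the hole of the door's upper brass knuckle (14 mm across, 16 mm tall, standing out beyond the hinge edge), at x = +81.5, y = -8, z = 112 mm in the door's frame; belongs at cabinet_upper_hinge. With the holes in line the slab's edge is 1.5 mm from the cabinet's knuckles.
- door_lower_knuckle (a point): The same for the lower knuckle, z = 32 mm in the door's frame; belongs at cabinet_lower_hinge.
- letter_rack: Fixed black letter rack, base 100 mm (x) by 94 mm (y), 6 mm thick, four upright 3 mm dividers along x, 70 mm tall over all; the middle slot is 20 mm wide and holds the door along the rack's x; envelopes up to 84 mm tall stand in the outer slots. Origin: centre of its underside, z up.
- pin_1: One of three alike brass hinge pins, 25 g, a round rod 8 mm thick bent to an L, lying flat: the straight leg runs along its x from -33 to +29 mm, and at +29 mm a short arm goes 24 mm to its +y. Origin: under the middle of the leg, on the level of its underside (the rod's centre is 4 mm higher).
- pin_2: One of three alike brass hinge pins, 25 g, a round rod 8 mm thick bent to an L, lying flat: the straight leg runs along its x from -33 to +29 mm, and at +29 mm a short arm goes 24 mm to its +y. Origin: under the middle of the leg, on the level of its underside (the rod's centre is 4 mm higher).
- pin_3: One of three alike brass hinge pins, 25 g, a round rod 8 mm thick bent to an L, lying flat: the straight leg runs along its x from -33 to +29 mm, and at +29 mm a short arm goes 24 mm to its +y. Origin: under the middle of the leg, on the level of its underside (the rod's centre is 4 mm higher).
- pen_tray: Fixed blue open pen tray, 90 mm (x) by 120 mm (y) by 16 mm tall, walls and floor 4 mm. Origin: centre of its underside, z up.
- glue_bottle: Bystander: white glue bottle, 82 mm across, 202 mm tall, standing; origin at the centre of its foot.
- paint_pot: Bystander: little paint pot with a white lid and a red label band, 36 mm across, 38 mm tall, standing; origin at the centre of its foot.
- pliers: Bystander: small pliers with red grips, 163 mm long, 12 mm tall, lying flat; origin about the middle of their underside.

How it is judged:
On the way:
1. two pins lie in the pen tray, let go, the third not moved more than 3 cm, and the door still stands in the rack (((distance of pin_1 from where it was at the start of the episode below 0.03 m and (x of pin_2 in the frame of pen_tray between -0.041 and 0.041 m and y of pin_2 in the frame of pen_tray between -0.056 and 0.056 m and z of pin_2 in the frame of pen_tray below 0.016 m and contact force between pin_2 and the fingers below 0.1 N and linear speed of pin_2 below 0.02 m/s) and (x of pin_3 in the frame of pen_tray between -0.041 and 0.041 m and y of pin_3 in the frame of pen_tray between -0.056 and 0.056 m and z of pin_3 in the frame of pen_tray below 0.016 m and contact force between pin_3 and the fingers below 0.1 N and linear speed of pin_3 below 0.02 m/s)) or ((x of pin_1 in the frame of pen_tray between -0.041 and 0.041 m and y of pin_1 in the frame of pen_tray between -0.056 and 0.056 m and z of pin_1 in the frame of pen_tray below 0.016 m and contact force between pin_1 and the fingers below 0.1 N and linear speed of pin_1 below 0.02 m/s) and distance of pin_2 from where it was at the start of the episode below 0.03 m and (x of pin_3 in the frame of pen_tray between -0.041 and 0.041 m and y of pin_3 in the frame of pen_tray between -0.056 and 0.056 m and z of pin_3 in the frame of pen_tray below 0.016 m and contact force between pin_3 and the fingers below 0.1 N and linear speed of pin_3 below 0.02 m/s)) or ((x of pin_1 in the frame of pen_tray between -0.041 and 0.041 m and y of pin_1 in the frame of pen_tray between -0.056 and 0.056 m and z of pin_1 in the frame of pen_tray below 0.016 m and contact force between pin_1 and the fingers below 0.1 N and linear speed of pin_1 below 0.02 m/s) and (x of pin_2 in the frame of pen_tray between -0.041 and 0.041 m and y of pin_2 in the frame of pen_tray between -0.056 and 0.056 m and z of pin_2 in the frame of pen_tray below 0.016 m and contact force between pin_2 and the fingers below 0.1 N and linear speed of pin_2 below 0.02 m/s) and distance of pin_3 from where it was at the start of the episode below 0.03 m)) and distance of door from where it was at the start of the episode below 0.02 m), for 0.2 s.
At the end, for the whole second after the job is handed in: Exactly two pins lie released in the tray, the third within 3 cm of its place; the fingers grip the door (over 3 N), at rest; both knuckles within 3 mm of the pin axis and 4 mm of the gap's mid-height; door within 0.35 rad of square, pressing the cabinet with under 10 N (((distance of pin_1 from where it was at the start of the episode below 0.03 m and (x of pin_2 in the frame of pen_tray between -0.041 and 0.041 m and y of pin_2 in the frame of pen_tray between -0.056 and 0.056 m and z of pin_2 in the frame of pen_tray below 0.016 m and contact force between pin_2 and the fingers below 0.1 N and linear speed of pin_2 below 0.02 m/s) and (x of pin_3 in the frame of pen_tray between -0.041 and 0.041 m and y of pin_3 in the frame of pen_tray between -0.056 and 0.056 m and z of pin_3 in the frame of pen_tray below 0.016 m and contact force between pin_3 and the fingers below 0.1 N and linear speed of pin_3 below 0.02 m/s)) or ((x of pin_1 in the frame of pen_tray between -0.041 and 0.041 m and y of pin_1 in the frame of pen_tray between -0.056 and 0.056 m and z of pin_1 in the frame of pen_tray below 0.016 m and contact force between pin_1 and the fingers below 0.1 N and linear speed of pin_1 below 0.02 m/s) and distance of pin_2 from where it was at the start of the episode below 0.03 m and (x of pin_3 in the frame of pen_tray between -0.041 and 0.041 m and y of pin_3 in the frame of pen_tray between -0.056 and 0.056 m and z of pin_3 in the frame of pen_tray below 0.016 m and contact force between pin_3 and the fingers below 0.1 N and linear speed of pin_3 below 0.02 m/s)) or ((x of pin_1 in the frame of pen_tray between -0.041 and 0.041 m and y of pin_1 in the frame of pen_tray between -0.056 and 0.056 m and z of pin_1 in the frame of pen_tray below 0.016 m and contact force between pin_1 and the fingers below 0.1 N and linear speed of pin_1 below 0.02 m/s) and (x of pin_2 in the frame of pen_tray between -0.041 and 0.041 m and y of pin_2 in the frame of pen_tray between -0.056 and 0.056 m and z of pin_2 in the frame of pen_tray below 0.016 m and contact force between pin_2 and the fingers below 0.1 N and linear speed of pin_2 below 0.02 m/s) and distance of pin_3 from where it was at the start of the episode below 0.03 m)) and horizontal distance between door_lower_knuckle and cabinet_lower_hinge below 0.003 m and z of door_lower_knuckle in the frame of cabinet_lower_hinge between -0.004 and 0.004 m and horizontal distance between door_upper_knuckle and cabinet_upper_hinge below 0.003 m and z of door_upper_knuckle in the frame of cabinet_upper_hinge between -0.004 and 0.004 m and angle between the x axis of door and the x axis of key_cabinet, either way round below 0.35 rad and contact force between the fingers and door above 3 N and contact force between door and key_cabinet below 10 N and contact force between door and letter_rack below 0.1 N and linear speed of door below 0.015 m/s); the arm keeps its last pose, push and grip.
It fails at once if a bystander (glue bottle, paint pot, pliers) is moved more than 2 cm or the bottle or the pot is tipped (distance of any of glue_bottle, paint_pot, pliers from where it was at the start of the episode above 0.02 m or angle between any of glue_bottle, paint_pot's own z axis and vertical above 0.3 rad).
It fails at once if the door is forced against the cabinet with more than 40 N (contact force between door and key_cabinet above 40 N).
It also fails if it takes over 67 s, if anything falls off the work surface, if the arm or the gripper's body presses on something with over 40 N, if the wrist force passes 120 N, or if a joint passes its speed limit or range.

### The arm

A 6-joint arm with a two-finger parallel gripper is mounted at the origin on a cart in front of the work surface, level with it; the furniture and walls round the work are solid. World frame = base frame: x ahead of the robot, y to its left, z up, the work surface at z = 0. Lengths are in m, angles in rad, forces in N, time in s.
With the tool pointing down it reaches from about 0.35 to 0.975 m from the base axis. Payload 7.1 kg.
Tool frame: the origin (TCP) lies midway between the tips of the shut fingers; the grasp point (between the pads) lies 19 mm behind it; z points along the fingers, y is the line along which they close (so a half turn about z gives the same grasp; the last joint's range is limited). The gripper opens to 88 mm and grips with 3 to 60 N. Pads are 20 mm wide; open, the fingers measure 115 mm over their backs; the gripper's body (75 mm by 178 mm) begins 61 mm behind the grasp point.
Start: joints at [-1.256, 0.423, 1.63, -0, 1.089, -0.019], TCP at [0.205, -0.59, 0.223] pointing down, gripper open.
Joint ranges: [-3, 3], [-0.9, 2.11], [0.09, 2.58], [-1.31, 4.45], [0.11, 2.69], [-2.54, 2.54]. Speed limits (rad/s): [2.39, 2.39, 3.01, 3.14, 3.14, 3.14].

### API

Orientations are given as a unit quaternion [w, x, y, z].
In Python, from station import move_pose, movel, movej, command_gripper, wait, inverse_kinematics, read_camera, camera_info, MotionError, job_done, get_time, get_joint_pos, get_qvel, get_effort, get_tcp_pos, get_ee_rot, get_ft_force, get_ft_torque, get_grip_width, get_finger_force gives the robot as it stands. Calls block until the motion is done:
- move_pose(position, orientation): joint-space move of the TCP to a pose.
- movel(position, frame=None, v=0.15, until_force=None): straight line of the TCP; frame=None keeps the orientation; v is the mean speed in m/s. With until_force (N) it stops when the force on the tool has changed by that much, and returns True; else False.
- movej(angles): joint-space move.
- command_gripper(opening): opening from 0.0 (shut) to 1.0 (fully open); the grip force is fixed at half the most; returns when the fingers have stopped.
- wait(seconds).
- inverse_kinematics(position, orientation): joint angles nearest the present ones, or None.
- read_camera(name): name is "scene" or "top" or "wrist"; returns the picture (480x640x3 uint8, red, green, blue); there is no depth.
- camera_info(name): a dict with "intrinsics" (3x3 intrinsics, pixels), "dist" ([k1, k2, p1, p2, k3] as OpenCV has them; the pictures are not rectified), "T" (4x4, takes a point from camera to world coordinates); the wrist camera has in their place "tool_from_camera" (4x4, takes a point from camera to tool coordinates, whose origin is the TCP and whose axes are the flange's). Camera axes: x right, y up, looking along -z (the intrinsics and any distortion apply to the point x, -y, -z); pixel columns grow to the right and rows downward; lengths in m; the calibration is good to about 2 mm. A picture is of the moment at which its call begins: read the wrist's pose just before it. camera_info takes no time and is no camera call.
A pose or a line that the arm cannot do raises MotionError and nothing moves.
- job_done(): hands the job in; it is judged then, once.
Readings, each from a call of its own:
- get_time(): time.
- get_joint_pos(): joint angles.
- get_qvel(): joint speeds.
- get_effort(): joint torques, N m.
- get_tcp_pos(): TCP position.
- get_ee_rot(): TCP orientation.
- get_ft_force(): force on the tool from outside, world axes, zero at the start.
- get_ft_torque(): the same for the moment, N m.
- get_grip_width(): opening from 0.0 (shut) to 1.0 (fully open).
- get_finger_force(): force on a finger pad.
Only numpy, scipy, OpenCV 4.12 (cv2) and the standard library are available. Lean on these libraries where they do the work, as an engineer would, in place of code of your own. Each camera call takes 0.05 s, during which the arm holds its last target. There are 200 camera calls.

## Working session

There is one attempt and no reset: what is moved stays moved. The work goes in short steps, each a Python script; the robot and the scene stay as the last script left them, time stands still between calls to the robot, and variables do not carry over. Pictures are saved under pics/ and viewed, at most 10 in all, crops included, and the job is handed in when it is done.

```bash
mkdir -p pics; ls; python3 - <<'E'
from station import *
import cv2,numpy as np
np.set_printoptions(precision=4,suppress=True)
for n in("scene","top"):
    im=read_camera(n); cv2.imwrite(f"pics/{n}0.png",im[:,:,::-1]); i=camera_info(n); print(n,i)
print(camera_info("wrist"),get_ee_rot(),get_time())
E
```

```text
pics
scene {'intrinsics': array([[490.7209,   0.    , 310.2985],
       [  0.    , 490.7209, 239.7505],
       [  0.    ,   0.    ,   1.    ]]), 'dist': array([-0.0226,  0.    ,  0.    ,  0.    ,  0.    ]), 'T': array([[-0.6741,  0.3351, -0.6583, -0.1609],
       [-0.7387, -0.3096,  0.5988,  0.6314],
       [-0.0032,  0.8899,  0.4562,  0.5638],
       [ 0.    ,  0.    ,  0.    ,  1.    ]])}
top {'intrinsics': array([[472.2871,   0.    , 325.5692],
       [  0.    , 472.2871, 227.801 ],
       [  0.    ,   0.    ,   1.    ]]), 'dist': array([0.0285, 0.    , 0.    , 0.    , 0.    ]), 'T': array([[ 0.0136,  0.9946, -0.1032,  0.4034],
       [-0.9999,  0.0137,  0.    , -0.0085],
       [ 0.0014,  0.1032,  0.9947,  1.2071],
       [ 0.    ,  0.    ,  0.    ,  1.    ]])}
{'intrinsics': array([[380.5328,   0.    , 325.5759],
       [  0.    , 380.5328, 237.9894],
       [  0.    ,   0.    ,   1.    ]]), 'dist': array([-0.0532,  0.    ,  0.    ,  0.    ,  0.    ]), 'tool_from_camera': array([[-0.0004,  0.9543,  0.2989,  0.083 ],
       [ 1.    ,  0.0004,  0.0001, -0.0001],
       [-0.    ,  0.2989, -0.9543, -0.161 ],
       [ 0.    ,  0.    ,  0.    ,  1.    ]])} [-0.0007  0.9861  0.1661 -0.0001] 0.1
```

View pics/top0.png

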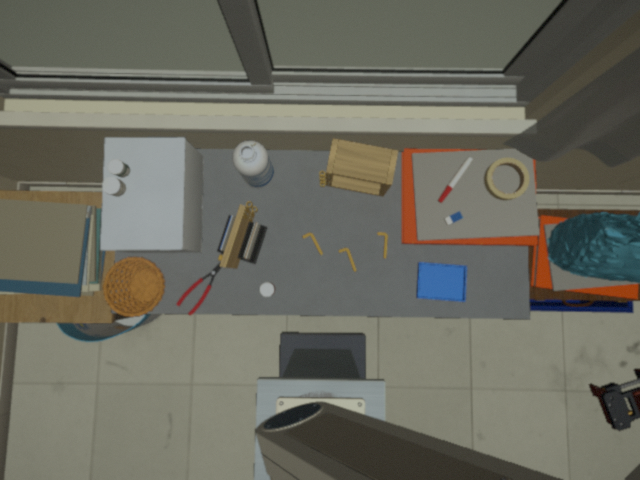

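View pics/scene0.png

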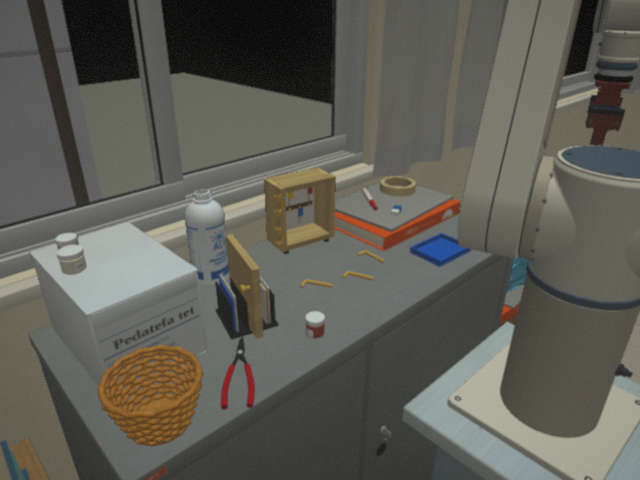

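Top view: pins at (314,243), (348,259), (385,244); tray (441,282); cabinet (360,165) with its hinges at (323,178); door in the rack, top edge about (237,235), hinge end at the upper right (251,208); paint pot (267,290), pliers (205,288). The scene view agrees.

```bash
cat > h.py <<'E'
from station import *
import cv2,numpy as np
from scipy.spatial.transform import Rotation as R
np.set_printoptions(precision=4,suppress=True)
def quat(yaw): # tool down, tool x axis heading yaw in world
    q=(R.from_euler('z',yaw)*R.from_euler('x',np.pi)).as_quat(); return [q[3],q[0],q[1],q[2]]
def toolT(p,q):
    T=np.eye(4);T[:3,:3]=R.from_quat([q[1],q[2],q[3],q[0]]).as_matrix();T[:3,3]=p;return T
def grab(n,fn=None):
    i=camera_info(n)
    T=toolT(get_tcp_pos(),get_ee_rot())@i["tool_from_camera"] if n=="wrist" else i["T"]
    im=read_camera(n)
    if fn: cv2.imwrite("pics/"+fn,im[:,:,::-1])
    return im,(i["intrinsics"],i["dist"],T)
def rays(c,px):
    u=cv2.undistortPoints(np.array(px,float).reshape(-1,1,2),c[0],c[1]).reshape(-1,2)
    return np.c_[u[:,0],-u[:,1],-np.ones(len(u))]@c[2][:3,:3].T
def onz(c,px,z):
    d=rays(c,px);o=c[2][:3,3];return o+d*((z-o[2])/d[:,2])[:,None]
def proj(c,P):
    P=(np.atleast_2d(P)-c[2][:3,3])@c[2][:3,:3]
    return cv2.projectPoints((P*[1,-1,-1]).reshape(-1,1,3),np.zeros(3),np.zeros(3),c[0],c[1])[0].reshape(-1,2)
def hsv(im): return cv2.cvtColor(im,cv2.COLOR_RGB2HSV)
E
python3 - <<'E'
from h import *
i=camera_info("top");c=(i["intrinsics"],i["dist"],i["T"])
im=cv2.imread("pics/top0.png")[:,:,::-1].copy()
print("pins",onz(c,[(316,244),(348,259),(385,244)],.004))
print("tray corners",onz(c,[(418,263),(466,266),(463,301),(417,297)],.016))
print("door top ends",onz(c,[(249,205),(223,266)],.15))
print("cab hinge",onz(c,[(323,178)],.15)); print("pot,plier,glue",onz(c,[(267,290)],.038),onz(c,[(205,288),(218,264)],.01),onz(c,[(251,155)],.2))
E
```

```text
pins [[ 0.4864  0.0154  0.004 ]
 [ 0.4493 -0.0666  0.004 ]
 [ 0.4888 -0.1607  0.004 ]]
tray corners [[ 0.4412 -0.242   0.016 ]
 [ 0.4355 -0.3621  0.016 ]
 [ 0.3486 -0.353   0.016 ]
 [ 0.3566 -0.2389  0.016 ]]
door top ends [[0.5625 0.1652 0.15  ]
 [0.4244 0.2188 0.15  ]]
cab hinge [[ 0.6269 -0.0011  0.15  ]]
pot,plier,glue [[0.3694 0.133  0.038 ]] [[0.3717 0.2919 0.01  ]
 [0.4321 0.2617 0.01  ]] [[0.6649 0.1559 0.2   ]]
```

```bash
python3 - <<'E'
from h import *
move_pose([.44,-.13,.30],quat(0.)); wait(.3)
im,c=grab("wrist","w1.png"); h=hsv(im); print(get_time(),get_joint_pos())
np.savez("w1.npz",T=c[2])
m=cv2.inRange(h,(12,90,70),(35,255,255))
for k in cv2.findContours(m,cv2.RETR_EXTERNAL,cv2.CHAIN_APPROX_NONE)[0]:
    if cv2.contourArea(k)<150: continue
    r=cv2.minAreaRect(k);b=cv2.boxPoints(r)
    print("Y",cv2.contourArea(k),r[0],r[1]); print(onz(c,b,.004)[:,:2].round(4).tolist(),np.array(onz(c,[k[:,0].mean(0)],.004))[0])
m=cv2.inRange(h,(100,120,60),(125,255,255))
k=max(cv2.findContours(m,cv2.RETR_EXTERNAL,cv2.CHAIN_APPROX_NONE)[0],key=cv2.contourArea)
print("tray",onz(c,cv2.boxPoints(cv2.minAreaRect(k)),.016))
E
```

```text
2.3417 [-0.3138  0.0797  1.9007  0.      1.1615  1.2575]
Y 5819.5 (468.20953369140625, 467.18951416015625) (24.1698055267334, 343.1712951660156)
[[0.0052, -0.083], [0.0218, -0.642], [-0.0331, -0.6614], [-0.0481, -0.0835]] [-0.0077 -0.3625  0.004 ]
Y 1177.0 (532.9046020507812, 396.86431884765625) (72.4890365600586, 33.17881393432617)
[[0.1909, -0.3958], [0.1981, -0.4431], [0.065, -0.4871], [0.0574, -0.4355]] [ 0.1307 -0.4418  0.004 ]
Y 1211.5 (118.74856567382812, 396.8843688964844) (33.98478317260742, 72.68333435058594)
[[0.0658, 0.228], [0.1991, 0.1832], [0.1914, 0.1348], [0.0577, 0.1752]] [0.131  0.1819 0.004 ]
Y 351.0 (274.6884765625, 180.35772705078125) (57.462032318115234, 20.31763458251953)
[[0.4702, -0.0375], [0.486, -0.0564], [0.4346, -0.1006], [0.4178, -0.0817]] [ 0.4545 -0.0659  0.004 ]
Y 384.5 (198.0645294189453, 148.06727600097656) (59.657936096191406, 20.052932739257812)
[[0.5052, 0.0541], [0.5223, 0.0368], [0.4773, -0.0132], [0.4593, 0.0039]] [0.4929 0.0238 0.004 ]
Y 392.5 (349.1723937988281, 148.56895446777344) (58.67973327636719, 21.429243087768555)
[[0.5189, -0.1366], [0.5251, -0.1604], [0.4599, -0.1798], [0.4532, -0.1551]] [ 0.4927 -0.156   0.004 ]
Y 4072.5 (29.499996185302734, 147.49996948242188) (58.99999237060547, 150.99996948242188)
[[0.4006, 0.2925], [0.5826, 0.2485], [0.5796, 0.1755], [0.4002, 0.2107]] [0.498  0.2398 0.004 ]
Y 893.5 (265.5, 17.0) (34.0, 177.0)
[[0.6493, 0.0302], [0.6471, -0.1607], [0.6132, -0.1613], [0.6152, 0.0333]] [ 0.6322 -0.0714  0.004 ]
tray [[ 0.3565 -0.2337  0.016 ]
 [ 0.4476 -0.2333  0.016 ]
 [ 0.4403 -0.3598  0.016 ]
 [ 0.3472 -0.3679  0.016 ]]
```

View pics/w1.png

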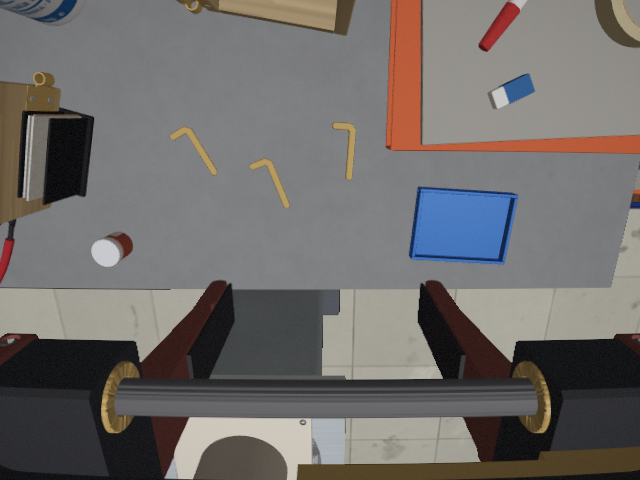

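Wrist view: pins with corners at (185,130), (268,162), (352,127) and leg ends at (215,173), (287,207), (349,178). The tray is at (463,225). I take the middle and right pins.

```bash
cat > pins.py <<'E'
from h import *
i=camera_info("wrist");c=(i["intrinsics"],i["dist"],np.load("w1.npz")["T"])
im=cv2.imread("pics/w1.png")[:,:,::-1].copy()
m=cv2.inRange(hsv(im),(12,90,70),(35,255,255))
def leg(rows,c0,c1):
    px=[(c0+np.flatnonzero(m[r,c0:c1]).mean(),r) for r in range(*rows)]
    P=onz(c,px,.004)[:,:2]; vx,vy,x,y=cv2.fitLine(P.astype(np.float32),cv2.DIST_HUBER,0,.01,.01).ravel()
    s=np.sign(vx); return P,np.arctan2(vy*s,vx*s),P[0]*.5+P[-1]*.5
tray=np.array([.398,-.299]); ty=-.055
for rows,c0,c1,dy in(((138,174),338,362,-.030),((174,202),262,295,.022)):
    P,a,mid=leg(rows,c0,c1); print(P[0],P[-1],a,mid)
    command_gripper(.38); move_pose([*mid,.07],quat(a)); movel([*mid,.003]); command_gripper(0)
    print("w",get_grip_width(),get_finger_force(),get_time())
    movel([*mid,.06],v=.2)
    t=tray+R.from_euler('z',ty).as_matrix()[:2,:2]@[-.002,dy]
    move_pose([*t,.06],quat(ty)); movel([*t,.0085],v=.1); command_gripper(.2); movel([*t,.06],v=.2)
    print(get_time())
E
python3 pins.py
```

```text
[ 0.502  -0.1598] [ 0.4612 -0.1575] -0.06002083 [ 0.4816 -0.1586]
w 0.07887800426360653 29.998778700828552 5.375
8.0833
[ 0.4602 -0.0677] [ 0.4272 -0.0798] 0.3575245 [ 0.4437 -0.0737]
w 0.07517441981730237 30.000771582126617 10.7167
13.475
```

```bash
python3 - <<'E'
from h import *
move_pose([.54,.08,.32],quat(0.)); wait(.3)
im,c=grab("wrist","w2.png"); np.savez("w2.npz",T=c[2])
t,ct=grab("top","t2.png"); cv2.imwrite("pics/t2c.png",cv2.resize(t[220:320,380:500,::-1],None,fx=5,fy=5)); print(get_time())
E
```

```text
15.575
```

View pics/w2.png

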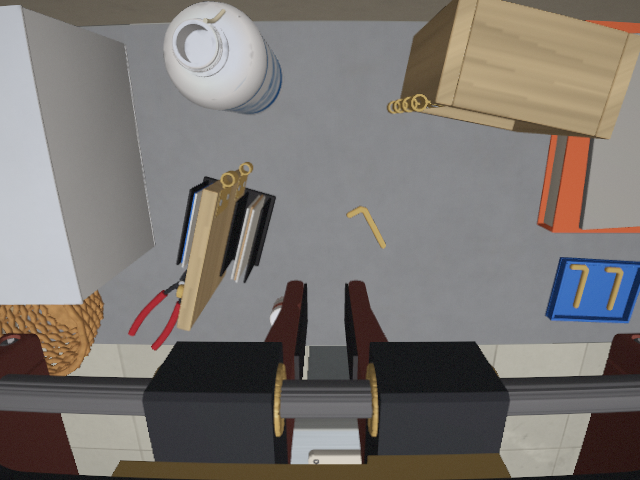

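View pics/t2c.png

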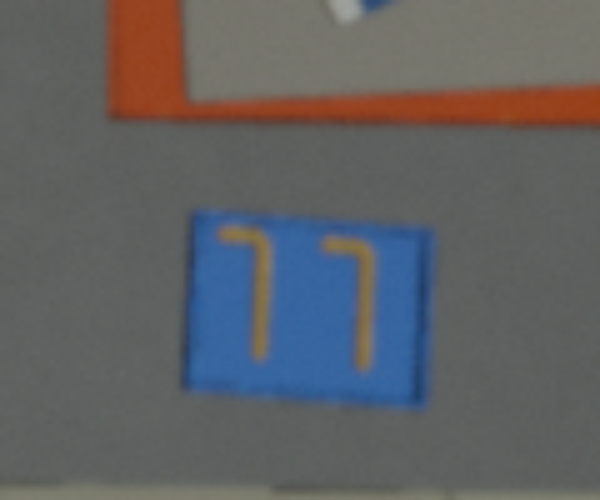

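Both pins lie in the tray. Door top strip runs from about (215,187) to (184,328), with its knuckle rings at (228,181) and (246,169). The cabinet's top ring is at about (420,103). I take one enlarged crop for exact pixels.

```bash
python3 - <<'E'
import cv2,numpy as np
a=cv2.imread("pics/w2.png"); o=np.zeros((600,790,3),np.uint8)
o[:570,:390]=cv2.resize(a[150:340,160:290],None,fx=3,fy=3,interpolation=cv2.INTER_CUBIC)
o[:360,400:790]=cv2.resize(a[80:152,380:458],None,fx=5,fy=5,interpolation=cv2.INTER_CUBIC)
cv2.imwrite("pics/w2c.png",o)
E
```

```text
(no output)
```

View pics/w2c.png

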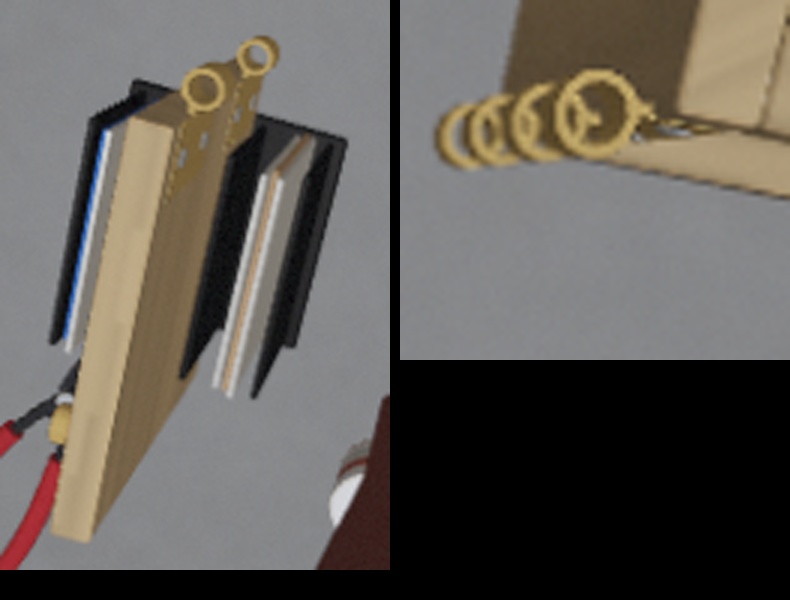

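Crop: door top corners at (128,113), (179,125), (92,541), (52,533), and knuckle rings at (204,91) and (258,57). The four cabinet rings are at (597,114), (548,122), (505,130), (468,135), crop coordinates.

```bash
python3 - <<'E'
from h import *
i=camera_info("wrist");c=(i["intrinsics"],i["dist"],np.load("w2.npz")["T"])
d=np.array([(128,113),(179,125),(92,541),(52,533)])/3+[160,150]
P=onz(c,d,.15);print("door",P[:,:2].tolist()); C=P.mean(0)
a=(P[0]+P[1]-P[2]-P[3])/2;print("C",C,"len",np.linalg.norm(a),"yaw",np.arctan2(a[1],a[0]))
for p,z in(((204,91),.126),((258,57),.046)): print("knk",onz(c,np.array([p])/3+[160,150],z)[0])
yaw=np.arctan2(a[1],a[0]); print("pred knk",C[:2]+R.from_euler('z',yaw).as_matrix()[:2,:2]@[.0815,-.008])
for p,z in zip([(197,114),(148,122),(105,130),(68,135)],(.157,.121,.077,.041)): print("cab",onz(c,np.array([p])/5+[380,80],z)[0])
Q=onz(c,[(436,103),(607,137.5)],.172); e=Q[1]-Q[0]; print(Q,np.linalg.norm(e),"cab yaw",np.arctan2(e[0],-e[1]))
im=cv2.imread("pics/w2.png"); print(get_joint_pos())
E
```

```text
door [[0.5658464744623721, 0.18784501033241663], [0.5622077763132243, 0.17304579792397745], [0.42304066357301506, 0.2143239970509191], [0.42593977599506716, 0.2274538945644689]]
C [0.4943 0.2007 0.15  ] len 0.1452798268482346 yaw -0.2821109183792505
knk [0.5685 0.1711 0.126 ]
knk [0.569  0.1702 0.046 ]
pred knk [0.5703 0.1703]
cab [0.6361 0.0037 0.157 ]
cab [0.6361 0.004  0.121 ]
cab [0.6361 0.0034 0.077 ]
cab [0.6361 0.0047 0.041 ]
[[ 0.6354 -0.0057  0.172 ]
 [ 0.6113 -0.1487  0.172 ]] 0.14499847152836642 cab yaw -0.1667979557269049
[ 0.1247  0.2043  1.7054 -0.      1.2322  1.696 ]
```

```bash
python3 - <<'E'
from h import *
C=np.array([.4943,.2007]);yw=-.282
command_gripper(.45); move_pose([*C,.20],quat(yw)); movel([*C,.112],v=.1); command_gripper(0)
print(get_grip_width()*88,get_finger_force(),get_ft_force(),get_time())
f=movel([*C,.222],v=.1); print(get_ft_force(),get_grip_width()*88)
cy=-.167; Rc=R.from_euler('z',cy).as_matrix()[:2,:2]
ax=np.array([.6361,.0039]); F=ax-Rc@[.0815,-.008]
p=F-Rc@[.032,0]
move_pose([*p,.222],quat(cy)); movel([*p,.126],v=.1); wait(.3)
im,c=grab("wrist","w3.png"); np.savez("w3.npz",T=c[2]); print(get_tcp_pos(),get_ft_force(),get_time())
cv2.imwrite("pics/w3c.png",cv2.resize(im[0:200,220:480,::-1],None,fx=3,fy=3,interpolation=cv2.INTER_CUBIC))
E
```

```text
13.28555388382168 29.999164938926697 [ 0.1012 -0.3707  2.1142] 18.4083
[ 0.1045  0.1159 -3.101 ] 13.923845823026179
[0.5257 0.0306 0.1263] [ 0.1265  0.8952 -2.7759] 21.8417
```

View pics/w3c.png

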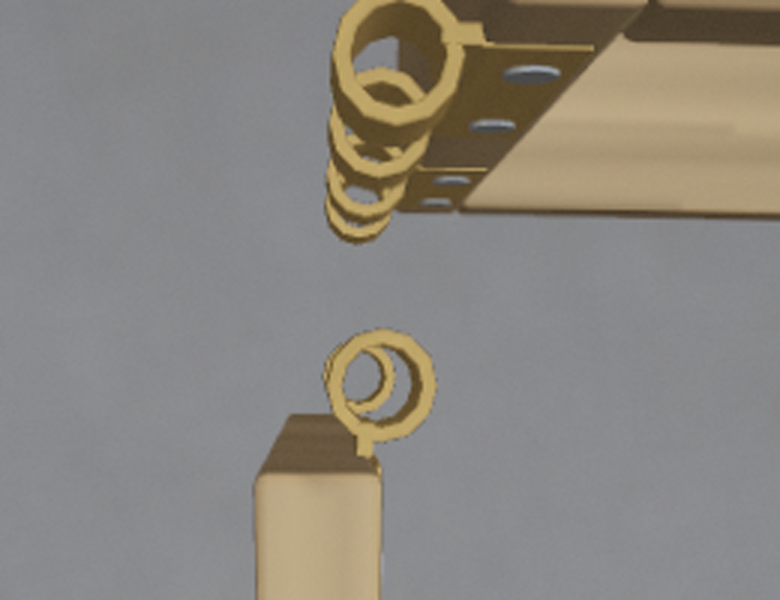

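Crop: door knuckle ring centred at (382,385), its lower ring at about (359,377), cabinet top ring at about (398,54); nothing touches yet.

```bash
python3 - <<'E'
from h import *
i=camera_info("wrist");c=(i["intrinsics"],i["dist"],np.load("w3.npz")["T"])
px=lambda p:np.array([p])/3+[220,0]
u=onz(c,px((382,385)),.140)[0];l=onz(c,px((359,377)),.060)[0];k=onz(c,px((398,54)),.157)[0]
print(u,l,k); Rc=R.from_euler('z',-.167).as_matrix()[:2,:2]
print("door->cab in cab frame",Rc.T@(k-u)[:2], "using old axis",Rc.T@(np.array([.6361,.0039])-u[:2]))
e=onz(c,[(220+256/3,470/3),(220+381/3,470/3)],.164); print("edge corners",e,np.linalg.norm(e[0]-e[1]))
# predicted ring pixels (crop coordinates) of the old axis
print([(proj(c,[.6361,.0039,z])[0]-[220,0])*3 for z in(.157,.121,.077,.041)])
print("tilt cab",onz(c,px((357,206)),.041)[0])
E
```

```text
[0.6031 0.0097 0.14  ] [0.6029 0.0098 0.06  ] [0.6362 0.0039 0.157 ]
door->cab in cab frame [ 0.0336 -0.0003] using old axis [ 0.0335 -0.0002]
edge corners [[0.5974 0.0255 0.164 ]
 [0.5951 0.0123 0.164 ]] 0.013310720042555771
[array([397.6418,  54.6399]), array([379.3788, 123.2979]), array([365.8353, 174.3255]), array([358.4611, 202.1477])]
tilt cab [0.6354 0.0043 0.041 ]
```

```bash
python3 - <<'E'
from h import *
Rc=R.from_euler('z',-.167).as_matrix()
p=get_tcp_pos(); f0=get_ft_force()
hit=movel(p+Rc@[.0335,-.0002,-.0002],v=.03,until_force=6); wait(.4)
print(hit,Rc.T@(get_tcp_pos()-p),get_ft_force()-f0,get_qvel().__abs__().max() if hasattr(get_qvel(),'__abs__') else 0,get_time())
im,c=grab("wrist","w4.png")
print([(proj(c,[.6361,.0039,z])[0]-[220,0])*3 for z in(.157,.140,.060)])
cv2.imwrite("pics/w4c.png",cv2.resize(im[0:200,220:480,::-1],None,fx=3,fy=3,interpolation=cv2.INTER_CUBIC))
E
```

```text
False [ 0.0335 -0.0002 -0.0002] [-0.6589 -0.9819 -0.263 ] 0.001675637755866788 23.5167
[array([390.8863, 387.2286]), array([382.3738, 383.8998]), array([359.3539, 374.9105])]
```

View pics/w4c.png

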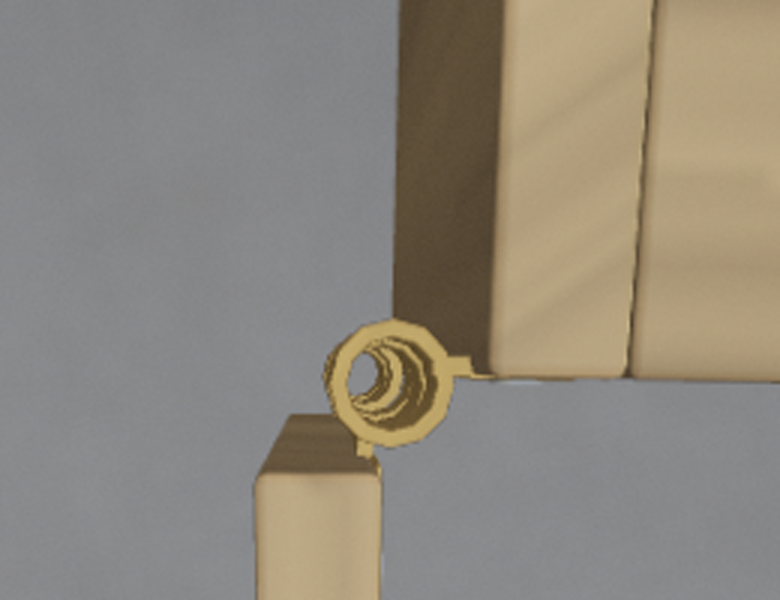

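The cabinet ring at (391,384) sits concentrically over the door ring (382,384), you can see through the holes, and the contact force is about 1 N. Handing in.

```bash
python3 -c "
from h import *
print(get_finger_force(),job_done())"
```

```text
the job is handed in; nothing more can be done
29.995551109313965 None
```

The job is handed in at about 24 s on the robot clock. Two pins lie in the blue tray with the third left in place. The door is held open, square to the cabinet, with the pin holes of both hinges in line in the last wrist picture, force readings changed by only about 1 N during the insertion, and I got no verdict back from the judge.

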